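# Park the rolling pin in its board

### The job

Make the pastry board ready to be stood away: pushing with the fingertips on top of the rolling pin, roll it across the board until it drops into the groove on the left and lies still there. Then push the steel keeper by its peg round as far as it goes, so that it lies across the pin. Do not pick anything up, and leave the two shakers, the fork and the teaspoon where they are.

Things in the scene. Friction and masses are not known exactly. Their poses are not given: they have to be found in the camera images.
- board: Fixed pale wooden pastry board: 340 mm along its x (away from the robot), 330 mm along its y (to the left), 22 mm thick; origin at the centre of its underside, z up. A routed groove (30 mm wide, 9 deep) runs along x over its whole length, centred at y = +105 mm. The keeper's fixed post, 12 mm thick (foot 21 mm), stands at x = -50, y = +141 mm and is 41 mm tall above the board's top.
- groove (a point): Point on the groove's centre line level with the board's top, at x = -30, y = +105 mm of the board; axes as the board's. A seated pin rests on the groove's two edges, its axis 16 mm above this level.
- rolling_pin: Loose wooden rolling pin: barrel 44 mm diameter, 160 mm long, a fixed 24 mm handle at either end, 230 mm over all, 0.2 to 0.33 kg; lies on the board 120 to 190 mm right of the groove, up to 0.12 rad askew. Origin at its middle on the axis (22 mm above the board's top); x is its axis, y and z turn as it rolls. Rolls with a little resistance and soon stops when not pushed.
- keeper (a joint): Flat steel arm, 58 x 12 x 5 mm, swivelling on the post; underside 41 mm above the board's top, 3 mm above a seated pin. 0 = open: it points to the board's -x, beside the groove; grows counterclockwise seen from above to 1.571 at its stop, pointing to -y across the pin. Starts at 0 to 0.3; light friction (0.6 N at the peg), stays where left.
- keeper_peg (a point): Middle of the upright round peg (8 mm thick, 12 mm head, 18 mm tall, top 64 mm above the board's top) on the keeper's arm, 50 mm from the swivel axis.
- sugar_shaker: Glass shaker with grey top, 44 mm diameter, 90 mm tall, standing on the far part of the board; origin at the centre of its underside. To be left alone.
- choc_shaker: Spice jar with yellow lid, 42 mm diameter, 96 mm tall, standing on the far part of the board; origin at the centre of its underside. To be left alone.
- fork: Steel fork 196 mm long (along its x), lying right of the board; origin under its centre. To be left alone.
- teaspoon: Steel teaspoon 138 mm long (along its x), lying left of the board; origin under its centre. To be left alone.

How it is judged:
By the outcome, as a careful person would: the job done as asked, in the order asked, and still so for the second after the job is handed in, with the robot touching nothing.
It also fails if it takes over 67 s, if anything falls off the work surface, if the arm or the gripper's body presses on something with over 40 N, if the wrist force passes 120 N, or if a joint passes its speed limit or range.

### The arm

A 6-joint arm with a two-finger parallel gripper is mounted at the origin on a cart in front of the work surface, level with it; the furniture and walls round the work are solid. World frame = base frame: x ahead of the robot, y to its left, z up, the work surface at z = 0. Lengths are in mm, angles in rad, forces in N, time in s.
With the tool pointing down it reaches from about 350 to 875 mm from the base axis. Payload 4.2 kg.
Tool frame: the origin (TCP) lies between the finger pads; the fingertips stand 17 mm ahead of it and the grasp point (between the pads) lies 2 mm behind it; z points along the fingers, y is the line along which they close (so a half turn about z gives the same grasp; the last joint's range is limited). The gripper opens to 85 mm and grips with 20 to 120 N. Pads are 22 mm wide; open, the fingers measure 114 mm over their backs; the gripper's body (76 mm by 85 mm) begins 54 mm behind the grasp point. The pads swing forward as they close: fully open they stand 13 mm farther back than shut.
Start: joints at [-0.928, 0.385, 0.008, 0, -1.194, -0.259], TCP at [234.043, -579.503, 211.612] pointing down, gripper open.
Joint ranges: [-3.14, 3.14], [-1.21, 2.06], [-1.07, 1.41], [-3.16, 2.05], [-2.99, -0.16], [-3.1, 3.1]. Speed limits (rad/s): [2.79, 2.79, 3.14, 3.14, 3.14, 3.14].

### API

Orientations are given as a unit quaternion [x, y, z, w].
In Python, from bench import arm gives the robot as it stands.
- The arm moves only by the shell command python3 jog.py 'ROWS' [OPENING]. ROWS is a JSON object with one list for each field, all of the same length, 1 to 10, a row being the entries at one place: tx, ty, tz (the shift in units of 50 mm), drx, dry, drz (a rotation vector in units of 0.05 rad); each row is the pose to reach, as a shift and turn from the pose commanded when the command began, along the tool's axes at that moment; what a row does not reach only later rows make up. A row lasts 1/10 s, in which the tool goes at most 50 mm and 0.15 rad, less where a joint would pass 70% of its speed; a pose out of reach is approached as far as the arm can. OPENING is the finger opening in mm, set as the command begins (- or left out keeps the last). The fingers move at their own pace and stop on an object; the grip force is fixed at half the most. Time passes only in rows, so rows that do not move let the fingers close. It prints the time, the measured TCP pose, the force, the opening and the grip force at its end. Input that does not fit is refused with a message, and nothing moves.
- arm.read_state(): the state, without advancing time (a new reading comes with each control period).
- arm.get_image(name): name is "scene" or "side" or "wrist"; returns the picture (400x640x3 uint8, blue, green, red); there is no depth.
- arm.get_calibration(name): a dict with "K" (3x3 intrinsics, pixels), "D" ([k1, k2, p1, p2, k3] as OpenCV has them; the pictures are not rectified), "rvec" (rotation vector, rad) and "tvec" (3), from world to camera coordinates, as OpenCV has them. Camera axes: x right, y down, z forward; pixel columns grow to the right and rows downward; lengths in mm; the calibration is good to about 2 mm. A picture is of the moment at which its call begins: read the wrist's pose just before it. get_calibration takes no time and is no camera call; for the wrist camera it gives the pose at the moment of the call.
- arm.job_done(): hands the job in; it is judged then, once.
The state is a dict: "clock": time; "joints": joint angles; "joint_vel": joint speeds; "joint_efforts": joint torques, N m; "position": TCP position; "ee_rot": TCP orientation; "contact_force": force on the tool from outside, world axes, zero at the start; "wrist_torque": the same for the moment, N m; "gripper_width": finger opening in mm; "grasp_force": force on a finger pad.
Only numpy, scipy, OpenCV 4.12 (cv2) and the standard library are available. Lean on these libraries where they do the work, as an engineer would, in place of code of your own. Each camera call takes 0.05 s, during which the arm holds its last target. There are 200 camera calls.

## Working session

There is one attempt and no reset: what is moved stays moved. The work goes in short steps, Python scripts to look and compute and a shell command to move; the robot and the scene stay as the last step left them, time stands still between calls to the robot, and variables do not carry over. Pictures are saved under pics/ and viewed, at most 10 in all, crops included, and the job is handed in when it is done.

```bash
ls; mkdir -p pics; python3 - <<'E'
from bench import arm
import cv2
for n in("scene","side"):
    cv2.imwrite(f"pics/{n}0.png",arm.get_image(n)); c=arm.get_calibration(n); print(n,c)
s=arm.read_state();print(s)
E
```

```text
bench.py
jog.py
pics
scene {'K': array([[453.10245413,   0.        , 320.65350461],
       [  0.        , 453.10245413, 197.58341948],
       [  0.        ,   0.        ,   1.        ]]), 'D': array([-0.13139909,  0.        ,  0.        ,  0.        ,  0.        ]), 'rvec': array([ 1.82315142, -0.96022303,  0.59357683]), 'tvec': array([-354.68185774,  275.98045238,  475.87934427])}
side {'K': array([[516.29221086,   0.        , 322.06461153],
       [  0.        , 516.29221086, 191.94212199],
       [  0.        ,   0.        ,   1.        ]]), 'D': array([-0.03732491,  0.        ,  0.        ,  0.        ,  0.        ]), 'rvec': array([ 0.18423719, -2.50250331,  1.75394759]), 'tvec': array([ 609.40076897,  109.72742171, 1135.1492702 ])}
{'clock': 0.1, 'joints': array([-9.28417636e-01,  3.85471064e-01,  6.78816128e-03, -4.38284180e-04,
       -1.19399806e+00, -2.58609502e-01]), 'joint_vel': array([ 0.00165241, -0.00380546,  0.00503549,  0.00319524,  0.00013665,
       -0.00028675]), 'joint_efforts': array([-1.83586312e-04, -3.93319988e+01,  1.88929778e+01,  4.19789627e+00,
       -2.57624517e-03,  8.52646753e-07]), 'position': array([ 233.82915615, -579.01908604,  210.64575542]), 'ee_rot': array([-1.90629808e-01,  9.81661524e-01,  9.36996572e-04, -2.26925261e-04]), 'contact_force': array([0.15286008, 0.20116839, 0.93552466]), 'wrist_torque': array([-0.03911977,  0.02656175,  0.00663975]), 'grasp_force': 0.0, 'gripper_width': 85.47566425678143}
```

View pics/scene0.png

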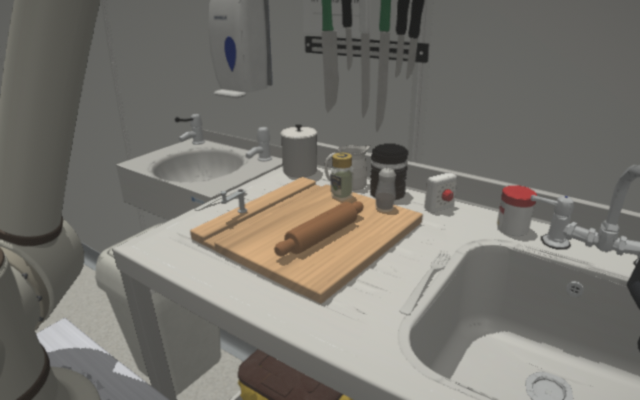

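View pics/side0.png

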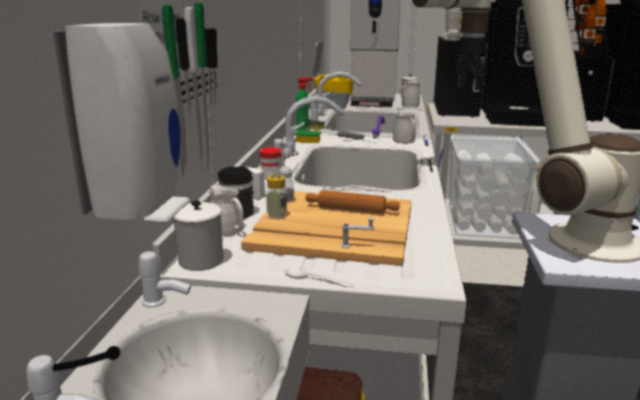

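Scene: board corners lie near (195,230) near-left, (318,288) near-right, (422,215) far-right and (305,180) far-left. The pin runs from (281,248) to (360,208), and the keeper is at about (240,200). I'll enlarge both views to read these more closely.

```bash
python3 - <<'E'
import cv2
a=cv2.imread("pics/scene0.png")[170:300,185:435]
cv2.imwrite("pics/sc.png",cv2.resize(a,None,fx=3.2,fy=3.2,interpolation=cv2.INTER_CUBIC))
a=cv2.imread("pics/side0.png")[170:270,230:430]
cv2.imwrite("pics/si.png",cv2.resize(a,None,fx=4,fy=4,interpolation=cv2.INTER_CUBIC))
E
```

```text
(no output)
```

View pics/sc.png

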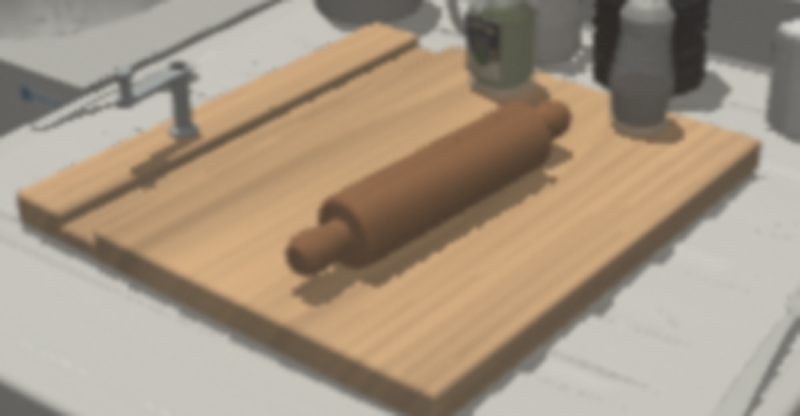

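View pics/si.png

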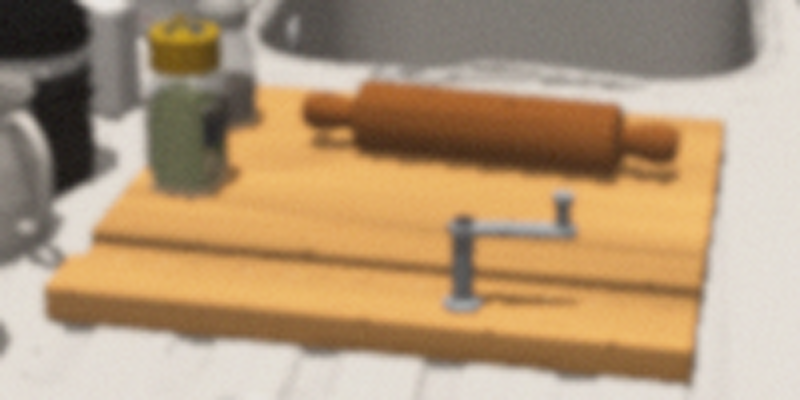

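```bash
cat > fit.py <<'E'
import numpy as np,cv2
from bench import arm
from scipy.optimize import least_squares as LS
C={n:arm.get_calibration(n) for n in("scene","side")}
def proj(n,P):
    c=C[n];return cv2.projectPoints(np.array(P,float).reshape(-1,3),c["rvec"],c["tvec"],c["K"],c["D"])[0][:,0]
def px(n,u,v):
    return np.array([185+(u+.5)/3.2-.5,170+(v+.5)/3.2-.5] if n=="scene" else [230+(u+.5)/4-.5,170+(v+.5)/4-.5])
def w(b,p): # board xy -> world
    c,s=np.cos(b[2]),np.sin(b[2]);return [b[0]+c*p[0]-s*p[1],b[1]+s*p[0]+c*p[1],p[2]]
E
python3 - <<'E'
from fit import *
O=[("scene",20,196,-170,165,22),("scene",378,23,170,165,22),("scene",760,145,170,-165,22),("scene",435,398,-170,-165,22),
("side",693,350,-170,165,22),("side",47,290,170,165,22),("side",724,124,-170,-165,22),
("scene",184,131,-50,141,22),("side",463,302,-50,141,22),("scene",182,68,-50,141,68),("side",462,222,-50,141,68)]
f=lambda b:np.concatenate([proj(n,w(b,p))[0]-px(n,u,v) for n,u,v,*p in O])
r=LS(f,[500,0,0],loss="soft_l1");b=r.x;print("board",b);print(f(b).reshape(-1,2).round(1))
def tri(obs,z=None):
    g=lambda q:np.concatenate([proj(n,q if z is None else [q[0],q[1],z])[0]-px(n,u,v) for n,u,v in obs])
    r=LS(g,[b[0],b[1],50] if z is None else b[:2]);return r.x,g(r.x).round(1)
inv=lambda q:np.array([[np.cos(b[2]),np.sin(b[2])],[-np.sin(b[2]),np.cos(b[2])]])@(np.array(q[:2])-b[:2])
for nm,o in dict(near=[("scene",300,254),("side",677,143)],far=[("scene",568,119),("side",306,108)],peg=[("scene",123,72),("side",563,197)],post=[("scene",182,68),("side",462,222)]).items():
    q,e=tri(o);print(nm,q.round(1),e,"board",inv(q).round(1))
E
```

```text
board [ 5.86502797e+02  3.79880241e+00 -6.67339296e-02]
[[-1.7 -1.5]
 [-0.2 -0.7]
 [ 1.7 -1.9]
 [ 0.  -0.3]
 [ 0.3 -0.7]
 [-1.2 -1.8]
 [ 1.  -1.9]
 [ 0.6  0.3]
 [-0.1  0.4]
 [-0.7 -0. ]
 [ 0.6 -0.1]]
near [440.  -38.7  45.9] [-0.3  0.4 -0.5 -0.5] board [-143.4  -52.1]
far [665.9 -70.6  41.7] [ 0.1 -0.1  0.1  0.1] board [ 84.2 -69. ]
peg [496.7 146.5  84.1] [-0.  0. -0. -0.] board [-99.1 136.4]
post [547.4 147.2  67.5] [-0.  0. -0. -0.] board [-48.6 140.5]
```

Units first: shifts go in units of 50 mm and turns go in units of 0.05 rad. So -518 mm is -10.36, 361 mm is 7.22, 0.52 rad is 10.4.

```bash
cat >> fit.py <<'E'
from scipy.spatial.transform import Rotation as R
B=[586.5,3.8,-.0667]
def go(x,y,z,yaw=None):
    "tool-axis shift to world TCP x,y,z and turn so tool y points at yaw"
    s=arm.read_state();r=R.from_quat(s["ee_rot"]);d=r.inv().apply(np.array([x,y,z])-s["position"])
    a=r.as_matrix()[:,1];t=0 if yaw is None else -(yaw-np.arctan2(a[1],a[0]))
    print("t",round(s["clock"],2),"pos",s["position"].round(1),"F",s["contact_force"].round(1),"w",round(s["gripper_width"],1),"-> shift",d.round(1),"rz",round(t,3))
E
python3 - <<'E'
from fit import *
for nm,o in dict(choc=[("scene",500,88),("side",188,186)],sug=[("scene",642,125)]).items():
    g=lambda q:np.concatenate([proj(n,[q[0],q[1],22])[0]-px(n,u,v) for n,u,v in o]);q=LS(g,B[:2]);print(nm,q.x,q.fun)
go(579,-50,210,1.431)
E
python3 jog.py '{"tx":[-10.36, -10.36, -10.36, -10.36, -10.36, -10.36, -10.36, -10.36, -10.36, -10.36], "ty":[7.22, 7.22, 7.22, 7.22, 7.22, 7.22, 7.22, 7.22, 7.22, 7.22], "tz":[0, 0, 0, 0, 0, 0, 0, 0, 0, 0], "drx":[0, 0, 0, 0, 0, 0, 0, 0, 0, 0], "dry":[0, 0, 0, 0, 0, 0, 0, 0, 0, 0], "drz":[10.4, 10.4, 10.4, 10.4, 10.4, 10.4, 10.4, 10.4, 10.4, 10.4]}' 8
python3 -c "from fit import *;go(579,-50,100,1.431)"
```

```text
choc [720.43937576  14.95048929] [ 0.08538209 -0.93595335  0.41534468 -0.15633673]
sug [719.13690418 -96.17718388] [0. 0.]
t 0.1 pos [ 233.8 -579.   210.6] F [0.2 0.2 0.9] w 85.5 -> shift [-518.1  361.4    1.3] rz 0.523
clock: 1.1
position: [502.5, -167.2, 211.5]
ee_rot: [0.068, 0.998, 0.0, -0.0]
contact_force: [1.5, -0.6, 0.1]
gripper_width: 8.0
grasp_force: 0.0
t 1.1 pos [ 502.5 -167.2  211.5] F [ 1.5 -0.6  0.1] w 8.0 -> shift [-60.  126.5 111.5] rz 0.004
```

Scaled: 100 mm is 2, -60 mm is -1.2.

```bash
python3 jog.py '{"tx":[-1.2, -1.2, -1.2, -1.2, -1.2, -1.2, -1.2], "ty":[2.54, 2.54, 2.54, 2.54, 2.54, 2.54, 2.54], "tz":[1.2, 1.2, 1.2, 2, 2.24, 2.24, 2.24], "drx":[0, 0, 0, 0, 0, 0, 0], "dry":[0, 0, 0, 0, 0, 0, 0], "drz":[0, 0, 0, 0, 0, 0, 0]}'
python3 - <<'E'
from fit import *
go(579,-50,84,1.431)
cv2.imwrite("pics/s1.png",np.vstack([cv2.resize(arm.get_image("side")[130:270,230:430],None,fx=2.8,fy=2.1),cv2.resize(arm.get_image("scene")[170:300,185:435],None,fx=2.24,fy=2.24)]))
E
```

```text
clock: 1.8
position: [579.1, -52.5, 100.8]
ee_rot: [0.068, 0.998, -0.0, 0.001]
contact_force: [0.0, 0.0, 1.3]
gripper_width: 7.6
grasp_force: 0.0
t 1.8 pos [579.1 -52.5 100.8] F [0.  0.  1.3] w 7.6 -> shift [ 0.5  2.4 16.8] rz 0.003
```

View pics/s1.png

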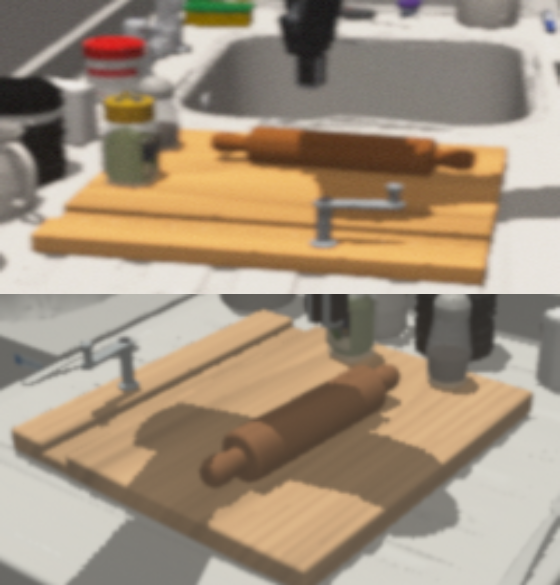

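```bash
python3 - <<'E'
from fit import *
for n in C: print(n,proj(n,[[579,-52.5,84],[553,-54.6,44]]))
cv2.imwrite("pics/s2.png",np.hstack([arm.get_image("side")[100:300,200:500],arm.get_image("scene")[100:300,150:450]]))
go(0,0,0)
E
```

```text
scene [[330.74304994 201.22321328]
 [323.94352694 226.07386404]]
side [[340.61115695 184.71103973]
 [351.16432239 200.6399013 ]]
t 2.0 pos [579.5 -52.2 101.6] F [ 0.1 -0.   0.2] w 8.0 -> shift [581.5 -27.7  99.6] rz 0
```

View pics/s2.png

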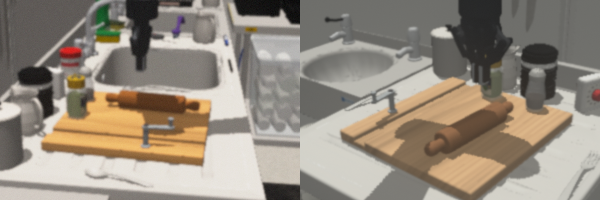

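The dark finger parts end about 15 px above the expected tip in both views, so the pads may be grey. I'll descend gently and find contact by force.

```bash
python3 jog.py '{"tx":[0, 0, 0, 0], "ty":[0.04, 0.04, 0.04, 0.04], "tz":[0.12, 0.24, 0.28, 0.28], "drx":[0, 0, 0, 0], "dry":[0, 0, 0, 0], "drz":[0, 0, 0, 0]}'; python3 jog.py '{"tx":[0, 0, 0], "ty":[0, 0, 0], "tz":[0.04, 0.08, 0.08], "drx":[0, 0, 0], "dry":[0, 0, 0], "drz":[0, 0, 0]}'
```

```text
clock: 2.4
position: [578.5, -49.7, 84.9]
ee_rot: [0.068, 0.998, -0.0, -0.001]
contact_force: [0.7, 0.4, -1.1]
gripper_width: 8.2
grasp_force: 0.0
clock: 2.7
position: [578.8, -49.6, 81.3]
ee_rot: [0.068, 0.998, -0.0, -0.0]
contact_force: [-0.4, -0.2, -0.0]
gripper_width: 8.0
grasp_force: 0.0
```

```bash
for i in 1 2 3 ; do python3 jog.py '{"tx":[0, 0], "ty":[0, 0], "tz":[0.04, 0.04], "drx":[0, 0], "dry":[0, 0], "drz":[0, 0]}' | grep -E 'pos|force'; done
```

```text
position: [578.8, -49.6, 79.4]
contact_force: [-0.4, -0.1, -0.4]
grasp_force: 0.0
position: [578.8, -49.6, 77.4]
contact_force: [-0.8, -0.4, 0.1]
grasp_force: 0.0
position: [578.8, -49.6, 75.4]
contact_force: [-0.3, -0.2, 0.2]
grasp_force: 0.0
```

```bash
python3 - <<'E'
from fit import *
a=[cv2.resize(arm.get_image(n)[s],(400,400),interpolation=cv2.INTER_CUBIC) for n,s in (("side",np.s_[140:240,290:390]),("scene",np.s_[150:250,280:380]))]
cv2.imwrite("pics/s3.png",cv2.convertScaleAbs(np.hstack(a),alpha=1.4,beta=25))
E
```

```text
(no output)
```

View pics/s3.png

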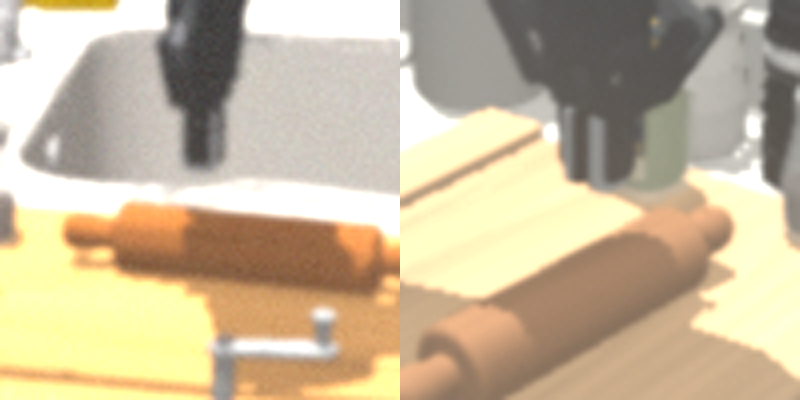

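```bash
python3 - <<'E'
from fit import *
g=lambda q:np.concatenate([proj("side",q)[0]-[340.7,181],proj("scene",q)[0]-[330.,195.5]])
r=LS(g,[580,-50,60]);print(r.x,r.fun)
print(arm.get_calibration("wrist"))
go(0,0,0)
E
```

```text
[579.15368628 -50.51790771  94.69627404] [-0.17484767 -0.2713654  -0.12326987  0.21853548]
{'K': array([[347.02885404,   0.        , 314.74163178],
       [  0.        , 347.02885404, 199.17214021],
       [  0.        ,   0.        ,   1.        ]]), 'D': array([-0.0191829,  0.       ,  0.       ,  0.       ,  0.       ]), 'rvec': array([-2.17547534, -1.89846843, -0.30052667]), 'tvec': array([ -28.58525839, -551.26028967,   69.88227406])}
t 3.4 pos [578.9 -49.6  75.5] F [-0.7  0.3 -0.3] w 8.2 -> shift [580.3 -29.4  75.7] rz 0
```

Scaled: 8 mm is 0.16, 4 mm is 0.08.

```bash
python3 jog.py '{"tx":[0, 0, 0], "ty":[0, 0, 0], "tz":[0.08, 0.16, 0.16], "drx":[0, 0, 0], "dry":[0, 0, 0], "drz":[0, 0, 0]}' | grep -E 'pos|contact'; python3 jog.py '{"tx":[0, 0, 0], "ty":[0, 0, 0], "tz":[0.08, 0.16, 0.16], "drx":[0, 0, 0], "dry":[0, 0, 0], "drz":[0, 0, 0]}' | grep -E 'pos|contact';for i in 1 2 3 ; do python3 jog.py '{"tx":[0, 0], "ty":[0, 0], "tz":[0.04, 0.04], "drx":[0, 0], "dry":[0, 0], "drz":[0, 0]}' | grep -E 'pos|contact'; done
```

```text
position: [578.4, -49.7, 66.8]
contact_force: [0.1, -0.1, 0.3]
position: [578.4, -49.7, 58.8]
contact_force: [-0.4, -0.7, -0.1]
position: [578.8, -49.6, 57.4]
contact_force: [-0.4, 0.4, -0.2]
position: [578.8, -49.6, 55.4]
contact_force: [0.7, -0.4, 0.3]
position: [578.8, -49.6, 53.4]
contact_force: [-0.1, 0.3, -0.6]
```

```bash
for i in 1 2 3 4; do python3 jog.py '{"tx":[0, 0], "ty":[0, 0], "tz":[0.04, 0.04], "drx":[0, 0], "dry":[0, 0], "drz":[0, 0]}' | grep -E 'pos|contact'; done; python3 - <<'E'
from fit import *
a=[cv2.resize(arm.get_image(n)[s],(400,400),interpolation=cv2.INTER_CUBIC) for n,s in (("side",np.s_[140:240,290:390]),("scene",np.s_[150:250,280:380]))]
cv2.imwrite("pics/s4.png",cv2.convertScaleAbs(np.hstack(a),alpha=1.4,beta=25))
E
```

```text
position: [578.8, -49.6, 51.3]
contact_force: [0.7, 0.2, 0.2]
position: [578.8, -49.7, 49.3]
contact_force: [-0.4, 0.5, 0.6]
position: [578.8, -49.6, 47.3]
contact_force: [-0.0, -0.1, -0.5]
position: [579.2, -49.8, 46.6]
contact_force: [-1.1, -0.6, 5.2]
```

View pics/s4.png

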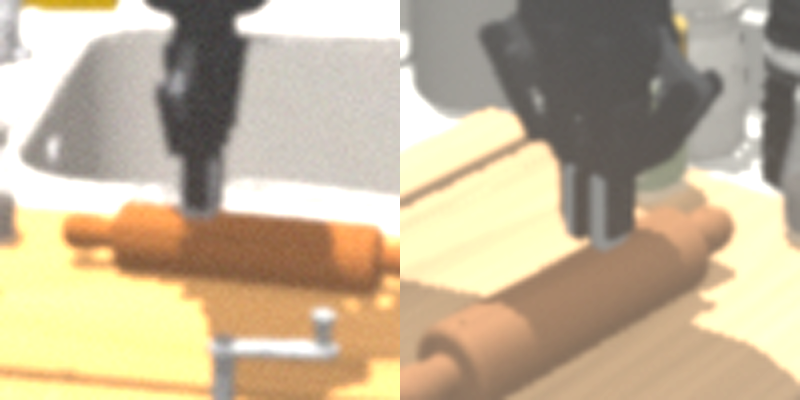

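Contact found at TCP z ≈ 46.6 with about 5 N, so the tips sit on the barrel about 20 mm above the TCP reading, which is not what the stated geometry gives. I'll use the measured height. First stroke: start behind the crown and end ahead of it.

```bash
python3 jog.py '{"tx":[0, 0, 0, 0, 0], "ty":[0, -0.4, -0.4, -0.4, -0.4], "tz":[-0.12, -0.12, 0, 0.02, 0.02], "drx":[0, 0, 0, 0, 0], "dry":[0, 0, 0, 0, 0], "drz":[0, 0, 0, 0, 0]}'; python3 jog.py '{"tx":[0, 0, 0, 0, 0], "ty":[0.2, 0.5, 0.8, 0.96, 0.96], "tz":[0, 0, 0, 0, 0], "drx":[0, 0, 0, 0, 0], "dry":[0, 0, 0, 0, 0], "drz":[0, 0, 0, 0, 0]}' | grep -E 'clock|pos|contact'
cat >> fit.py <<'E'
def obs():
    for n in C: 
        I=arm.get_image(n);cv2.imwrite(f"pics/{n}_last.png",I)
        h=cv2.cvtColor(I,cv2.COLOR_BGR2HSV)
    return
E
python3 - <<'E'
from fit import *
I=arm.get_image("side");cv2.imwrite("pics/s5.png",np.hstack([cv2.resize(I[160:260,230:430],(400,200)),cv2.resize(arm.get_image("scene")[150:300,185:435],(400,240))[:200]]))
go(0,0,0)
for p in [(340,200),(360,203),(340,215),(300,207)]: print(I[p[1],p[0]])
E
```

```text
clock: 6.0
position: [576.9, -69.7, 46.1]
ee_rot: [0.068, 0.998, -0.0, 0.001]
contact_force: [-2.7, -0.8, 8.9]
gripper_width: 8.0
grasp_force: 4.3
clock: 6.5
position: [582.8, -20.6, 46.3]
contact_force: [-3.9, 0.3, 11.4]
t 6.6 pos [582.8 -21.1  46.4] F [-4.7  1.6 11.2] w 7.6 -> shift [580.3 -57.4  46.3] rz 0
[35 59 95]
[32 58 95]
[ 53  94 133]
[105 182 235]
```

View pics/s5.png

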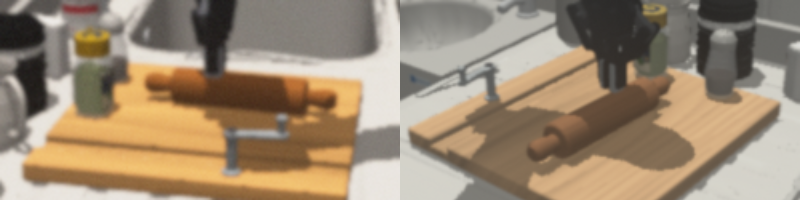

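The stroke worked: the pin rolled with the hand and the hand still presses it with 11 N. From here I track the pin by colour ratio (R/G) in code.

```bash
cat >> fit.py <<'E'
def ends(I):
    I=cv2.GaussianBlur(I,(3,3),0).astype(float);m=((I[...,2]/(I[...,1]+1)>1.5)&(I[...,2]>40)).astype(np.uint8);m[:150]=0;m[300:]=0;m[:,:190]=0;m[:,440:]=0
    n,l,s,c=cv2.connectedComponentsWithStats(m);k=1+np.argmax(s[1:,4]);v,u=np.nonzero(np.isin(l,[k]+[j for j in range(1,n) if s[j,4]>40]))
    f=lambda q:np.array([u[q].mean(),v[q].mean()]);return f(u<=u.min()+3),f(u>=u.max()-3),len(u)
def pin():
    E={n:ends(arm.get_image(n)) for n in C};print({n:(e[0].round(),e[1].round(),e[2]) for n,e in E.items()})
    P=[]
    for a,b in((0,1),(1,0)): # near end: scene left, side right
        g=lambda q:np.concatenate([proj("scene",q)[0]-E["scene"][a],proj("side",q)[0]-E["side"][b]])
        r=LS(g,[560,0,44]);P.append(r.x);print(("near","far")[a],r.x.round(1),r.fun.round(1))
    c=(P[0]+P[1])/2;d=P[1]-P[0];b=np.array(B[:2]);cs,sn=np.cos(B[2]),np.sin(B[2])
    q=np.array([[cs,sn],[-sn,cs]])@(c[:2]-b);print("centre",c.round(1),"len",np.linalg.norm(d).round(1),"yaw",np.arctan2(d[1],d[0]).round(3),"board",q.round(1))
E
python3 - <<'E'
from fit import *
I0={n:cv2.imread(f"pics/{n}0.png") for n in C};g=arm.get_image;arm_get=g
class A: pass
arm0=arm
import fit
class F: get_image=staticmethod(lambda n:I0[n])
fit.arm=F;fit.pin();fit.arm=arm0;fit.pin()
E
```

```text
Traceback (most recent call last):
  File "fit.py", line 28, in pin
    E={n:ends(arm.get_image(n)) for n in C};print({n:(e[0].round(),e[1].round(),e[2]) for n,e in E.items()})
         ~~~~^^^^^^^^^^^^^^^^^^
  File "fit.py", line 25, in ends
    n,l,s,c=cv2.connectedComponentsWithStats(m);k=1+np.argmax(s[1:,4]);v,u=np.nonzero(np.isin(l,[k]+[j for j in range(1,n) if s[j,4]>40]))
                                                    ~~~~~~~~~^^^^^^^^^
ValueError: attempt to get argmax of an empty sequence
```

```bash
python3 - <<'E'
import cv2
I=cv2.GaussianBlur(cv2.imread("pics/scene0.png"),(3,3),0)
for u,v in[(320,225),(330,232),(283,247),(358,207),(260,230),(330,260),(245,215),(320,248),(230,218)]:
    p=I[v,u].astype(float);print((u,v),p,(p[2]/p[1]).round(2),(p[2]/p[0]).round(2))
E
```

```text
(320, 225) [ 70.  96. 130.] 1.35 1.86
(330, 232) [49. 64. 81.] 1.27 1.65
(283, 247) [ 69.  93. 124.] 1.33 1.8
(358, 207) [ 61.  83. 111.] 1.34 1.82
(260, 230) [109. 143. 174.] 1.22 1.6
(330, 260) [124. 166. 203.] 1.22 1.64
(245, 215) [ 95. 123. 149.] 1.21 1.57
(320, 248) [ 89. 116. 142.] 1.22 1.6
(230, 218) [118. 156. 191.] 1.22 1.62
```

```bash
sed -i 's/def ends(I):/def ends(I,t):/; s/>1.5)&/>t)\&/; s/ends(arm.get_image(n))/ends(arm.get_image(n),1.5 if n=="side" else 1.27)/; s/GaussianBlur(I,(3,3)/GaussianBlur(I,(5,5)/; s/I\[...,2\]>40)/I[...,2]>40)\&(I[...,2]<185)/' fit.py
python3 - <<'E'
import fit,cv2
I0={n:cv2.imread(f"pics/{n}0.png") for n in fit.C}
a=fit.arm
class F: get_image=staticmethod(lambda n:I0[n])
fit.arm=F;fit.pin();fit.arm=a;fit.pin()
E
```

```text
{'scene': (array([278., 246.]), array([359., 205.]), 1474), 'side': (array([261., 154.]), array([396., 205.]), 1323)}
near [445.6 -33.4  48.1] [-0.1  0.1 -0.2 -0.2]
far [735.5 -53.2  76.1] [ 12.8 -27.1  16.   30.5]
centre [590.6 -43.3  62.1] len 291.9 yaw -0.068 board [  7.2 -46.7]
{'scene': (array([268., 241.]), array([350., 202.]), 1338), 'side': (array([261., 154.]), array([394., 209.]), 1243)}
near [449.4  -7.6  47.4] [-0.1  0.1 -0.1 -0.1]
far [730.5 -34.5  82.2] [ 13.2 -28.1  16.3  31. ]
centre [590.  -21.1  64.8] len 284.5 yaw -0.095 board [  5.1 -24.6]
```

```bash
sed -i 's/m\[:150\]=0/m[:178]=0/' fit.py
python3 - <<'E'
import fit,cv2
I0={n:cv2.imread(f"pics/{n}0.png") for n in fit.C}
a=fit.arm
class F: get_image=staticmethod(lambda n:I0[n])
fit.arm=F;fit.pin();fit.arm=a;fit.pin()
E
```

```text
{'scene': (array([278., 246.]), array([359., 205.]), 1474), 'side': (array([308., 197.]), array([396., 205.]), 1118)}
near [445.6 -33.4  48.1] [-0.1  0.1 -0.2 -0.2]
far [661.8 -65.4  44.4] [-0.3  0.5 -0.4 -0.6]
centre [553.7 -49.4  46.2] len 218.6 yaw -0.147 board [-29.2 -55.3]
{'scene': (array([268., 241.]), array([350., 202.]), 1347), 'side': (array([306., 201.]), array([394., 209.]), 1056)}
near [449.2  -7.9  47.7] [-0.1  0.1 -0.1 -0.1]
far [663.5 -42.2  44.2] [-0.4  0.8 -0.6 -0.9]
centre [556.4 -25.   46. ] len 217.0 yaw -0.159 board [-28.1 -30.8]
```

Scaled: -24 mm is -0.48, 24 mm is 0.48.

```bash
python3 jog.py '{"tx":[0, -0.2, -0.2, -0.2, -0.2, -0.2, -0.2, -0.2, -0.2], "ty":[0, -0.48, -0.48, -0.48, -0.28, 0.04, 0.32, 0.48, 0.48], "tz":[-0.14, -0.14, 0, 0, 0, 0, 0, 0, 0], "drx":[0, 0, 0, 0, 0, 0, 0, 0, 0], "dry":[0, 0, 0, 0, 0, 0, 0, 0, 0], "drz":[0, 0, 0, 0, 0, 0, 0, 0, 0]}' | grep -E 'clock|pos|contact'; python3 -c "from fit import *;pin()"; python3 jog.py '{"tx":[0, 0, 0, 0, 0, 0, 0, 0, 0], "ty":[0, -0.48, -0.48, -0.48, -0.28, 0.04, 0.32, 0.48, 0.48], "tz":[-0.14, -0.14, 0, 0, 0, 0, 0, 0, 0], "drx":[0, 0, 0, 0, 0, 0, 0, 0, 0], "dry":[0, 0, 0, 0, 0, 0, 0, 0, 0], "drz":[0, 0, 0, 0, 0, 0, 0, 0, 0]}' | grep -E 'clock|pos|contact'; python3 -c "from fit import *;pin()"
```

```text
clock: 7.7
position: [597.1, 2.2, 46.4]
contact_force: [-1.7, 0.6, 10.8]
{'scene': (array([260., 236.]), array([340., 199.]), 1321), 'side': (array([302., 204.]), array([393., 213.]), 1131)}
near [452.7  14.4  47.3] [-0.3  0.4 -0.5 -0.5]
far [667.1 -15.9  43.4] [-0.2  0.3 -0.2 -0.3]
centre [559.9  -0.8  45.4] len 216.5 yaw -0.14 board [-26.3  -6.3]
clock: 8.7
position: [598.8, 25.7, 46.4]
contact_force: [-5.0, 0.7, 13.9]
{'scene': (array([252., 232.]), array([330., 195.]), 1203), 'side': (array([299., 208.]), array([391., 217.]), 1125)}
near [457.1  38.4  47.1] [-0.4  0.5 -0.6 -0.6]
far [669.9  10.4  43.8] [-0.2  0.4 -0.3 -0.5]
centre [563.5  24.4  45.4] len 214.7 yaw -0.131 board [-24.3  19. ]
```

```bash
for i in 1 2; do python3 jog.py '{"tx":[0, 0, 0, 0, 0, 0, 0, 0, 0], "ty":[0, -0.48, -0.48, -0.48, -0.28, 0.04, 0.32, 0.48, 0.48], "tz":[-0.14, -0.14, 0, 0, 0, 0, 0, 0, 0], "drx":[0, 0, 0, 0, 0, 0, 0, 0, 0], "dry":[0, 0, 0, 0, 0, 0, 0, 0, 0], "drz":[0, 0, 0, 0, 0, 0, 0, 0, 0]}' | grep -E 'clock|pos|contact'; python3 -c "from fit import *;pin()"; done
```

```text
clock: 9.7
position: [602.2, 49.6, 46.4]
contact_force: [-5.8, 0.6, 14.0]
{'scene': (array([245., 226.]), array([321., 192.]), 888), 'side': (array([296., 212.]), array([389., 221.]), 1058)}
near [461.5  60.9  47.9] [-0.9  1.1 -1.2 -1.2]
far [672.5  35.   44.2] [-0.2  0.4 -0.3 -0.4]
centre [567.   47.9  46.1] len 212.6 yaw -0.122 board [-22.4  42.7]
clock: 10.7
position: [605.5, 73.5, 46.4]
contact_force: [-5.5, 1.2, 13.9]
{'scene': (array([237., 222.]), array([313., 189.]), 776), 'side': (array([292., 216.]), array([388., 226.]), 1000)}
near [464.6  85.1  47.5] [-1.4  1.7 -1.8 -1.8]
far [676.8  60.   44.7] [-0.2  0.4 -0.3 -0.4]
centre [570.7  72.5  46.1] len 213.7 yaw -0.118 board [-20.4  67.5]
```

Scaled: -24 mm is -0.48, 24 mm is 0.48.

```bash
python3 jog.py '{"tx":[0, 0, 0, 0, 0, 0, 0, 0, 0], "ty":[0, -0.48, -0.48, -0.48, -0.28, 0.04, 0.32, 0.48, 0.48], "tz":[-0.14, -0.14, 0, 0, 0, 0, 0, 0, 0], "drx":[0, 0, 0, 0, 0, 0, 0, 0, 0], "dry":[0, 0, 0, 0, 0, 0, 0, 0, 0], "drz":[0, 0, 0, 0, 0, 0, 0, 0, 0]}' | grep -E 'clock|pos|contact'; python3 -c "from fit import *;pin()"; python3 jog.py '{"tx":[0, 0, 0, 0, 0, 0, 0, 0, 0], "ty":[0, -0.48, -0.48, -0.48, -0.32, -0.12, 0.08, 0.24, 0.24], "tz":[-0.14, -0.14, 0, 0, 0, 0, 0, 0, 0], "drx":[0, 0, 0, 0, 0, 0, 0, 0, 0], "dry":[0, 0, 0, 0, 0, 0, 0, 0, 0], "drz":[0, 0, 0, 0, 0, 0, 0, 0, 0]}' | grep -E 'clock|pos|contact'; python3 -c "from fit import *;pin()"
```

```text
clock: 11.7
position: [608.8, 97.4, 46.3]
contact_force: [-6.2, 1.4, 14.4]
{'scene': (array([231., 216.]), array([304., 186.]), 715), 'side': (array([288., 219.]), array([387., 231.]), 1106)}
near [468.3 106.9  48.7] [-2.2  2.6 -2.7 -2.6]
far [679.6  85.4  45.4] [-0.  0. -0. -0.]
centre [574.   96.1  47.1] len 212.4 yaw -0.101 board [-18.7  91.3]
clock: 12.7
position: [611.0, 109.3, 44.7]
contact_force: [-0.6, -0.3, -0.4]
{'scene': (array([228., 219.]), array([298., 186.]), 599), 'side': (array([286., 227.]), array([386., 235.]), 1167)}
near [468.8 115.7  42. ] [-2.   2.3 -2.4 -2.3]
far [681.  105.   37.8] [-0.3  0.6 -0.4 -0.5]
centre [574.9 110.4  39.9] len 212.6 yaw -0.05 board [-18.7 105.6]
```

The pin is seated: its axis dropped 6 mm (z ≈ 40 by the cameras), board y ≈ 105, parallel to the groove, with no force on the tool. Next I lift clear and go to the left side of the peg.

Scaled: -40 mm is -0.8.

```bash
python3 jog.py '{"tx":[0, 0, 0], "ty":[0, 0, 0], "tz":[-0.8, -0.8, -0.8], "drx":[0, 0, 0], "dry":[0, 0, 0], "drz":[0, 0, 0]}' 0 | grep -E 'clock|pos'; python3 -c "from fit import *;pin();go(497,178,84.7,1.504)"
```

```text
clock: 13.1
position: [611.2, 107.5, 85.9]
{'scene': (array([235., 210.]), array([298., 186.]), 392), 'side': (array([286., 226.]), array([386., 235.]), 1173)}
near [477.4 114.   49.2] [-5.3  6.3 -6.3 -6.3]
far [681.  105.   38.6] [-0.4  0.7 -0.4 -0.6]
centre [579.2 109.5  43.9] len 204.1 yaw -0.044 board [-14.3 105. ]
t 13.2 pos [610.  107.1  84.2] F [ 0.4 -1.1  1. ] w 0.2 -> shift [121.6  54.8  -0.4] rz -0.07
```

Scaled: 122 mm is 2.44, 55 mm is 1.1, -0.07 rad is -1.4.

```bash
python3 jog.py '{"tx":[2.44, 2.44, 2.44, 2.44, 2.44], "ty":[1.1, 1.1, 1.1, 1.1, 1.1], "tz":[0, 0, 0, 0, 0], "drx":[0, 0, 0, 0, 0], "dry":[0, 0, 0, 0, 0], "drz":[-1.4, -1.4, -1.4, -1.4, -1.4]}' | grep -E 'clock|pos'; python3 - <<'E'
from fit import *
I=arm.get_image("side")[150:260,280:420];J=arm.get_image("scene")[150:260,190:330]
cv2.imwrite("pics/s6.png",cv2.convertScaleAbs(cv2.resize(np.hstack([I,J]),(800,314),interpolation=cv2.INTER_CUBIC),alpha=1.3,beta=15))
go(497,178,56.5,1.504)
E
```

```text
clock: 13.7
position: [496.6, 178.8, 84.3]
t 13.8 pos [497.7 178.3  84.3] F [ 0.6 -0.6 -0.8] w 0.1 -> shift [ 0.6 -0.4 27.8] rz 0.0
```

View pics/s6.png

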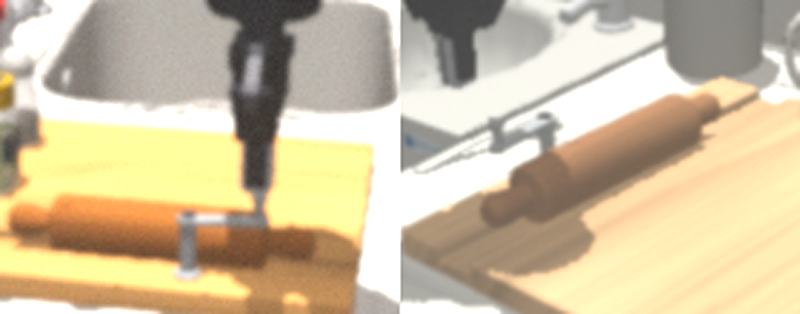

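The pin lies in the groove and the keeper is untouched. The fingertip is at side px ≈ (370,216) and scene px ≈ (210,179), beyond the peg as planned. I'll check its height and work out the push path.

```bash
python3 - <<'E'
from fit import *
g=lambda q:np.concatenate([proj("side",q)[0]-[370.3,215.8],proj("scene",q)[0]-[210.3,179.]])
r=LS(g,[500,178,90]);print("tip",r.x.round(1),r.fun.round(1))
s=arm.read_state();r=R.from_quat(s["ee_rot"])
pv=np.array([546.0,147.8]);k=B[2];c,sn=np.cos(k),np.sin(k);M=np.array([[c,-sn],[sn,c]])
for ph,o in [(.1,(0,21)),(.4,(-5,20)),(.7,(-13,19)),(1.0,(-16,15)),(1.3,(-17,6)),(1.5,(-17,2)),(1.62,(-15,1))]:
    F=pv+M@(50*np.array([-np.cos(ph),-np.sin(ph)])+o);print(ph,F.round(1),r.inv().apply([*(F-s["position"][:2]),0]).round(1)[:2])
E
```

```text
tip [495.9 179.4 104.6] [-0.1 -0.1 -0.1  0.1]
0.1 [497.4 167.1] [ -0.5 -11.3]
0.4 [495.1 151.7] [  0.8 -26.7]
0.7 [494. 138.] [  1.  -40.5]
1.0 [501.3 123.7] [ -7.2 -54.3]
1.3 [512.9 107.7] [-19.9 -69.4]
1.5 [522.3 101.4] [-29.7 -75.1]
1.62 [530.2  99.8] [-37.7 -76.2]
```

Scaled: 29 mm is 0.58, 15 mm is 0.3.

```bash
python3 jog.py '{"tx":[0, 0, 0, 0], "ty":[0, 0, 0, 0], "tz":[0.3, 0.58, 0.58, 0.58], "drx":[0, 0, 0, 0], "dry":[0, 0, 0, 0], "drz":[0, 0, 0, 0]}' | grep -E 'clock|pos|contact'; python3 jog.py '{"tx":[0, 0, 0.02, 0.02, 0.02, -0.06, -0.14, -0.14], "ty":[-0.22, -0.4, -0.54, -0.68, -0.82, -0.96, -1.08, -1.08], "tz":[0, 0, 0, 0, 0, 0, 0, 0], "drx":[0, 0, 0, 0, 0, 0, 0, 0], "dry":[0, 0, 0, 0, 0, 0, 0, 0], "drz":[0, 0, 0, 0, 0, 0, 0, 0]}' | grep -E 'clock|pos|contact'; python3 -c "from fit import *;go(512.9,107.7,55)"
```

```text
clock: 14.2
position: [497.9, 178.0, 55.4]
contact_force: [-0.1, -0.2, 0.6]
clock: 15.0
position: [500.7, 123.3, 55.4]
contact_force: [-0.4, 0.0, 0.3]
t 15.0 pos [500.7 123.3  55.4] F [-0.4  0.   0.3] w -0.2 -> shift [-13.2 -14.7   0.4] rz 0
```

Scaled: -22 mm is -0.44, -21 mm is -0.42.

```bash
python3 jog.py '{"tx":[-0.12, -0.26, -0.36, -0.44, -0.44], "ty":[-0.16, -0.3, -0.36, -0.42, -0.42], "tz":[0, 0, 0, 0, 0], "drx":[0, 0, 0, 0, 0], "dry":[0, 0, 0, 0, 0], "drz":[0, 0, 0, 0, 0]}' | grep -E 'clock|pos|contact';for i in 1 2 3; do python3 jog.py '{"tx":[-0.04, -0.04], "ty":[0, 0], "tz":[0, 0], "drx":[0, 0], "dry":[0, 0], "drz":[0, 0]}' | grep -E 'pos|contact';done
```

```text
clock: 15.5
position: [521.6, 101.3, 55.4]
contact_force: [-0.0, -0.7, -0.1]
position: [523.0, 101.6, 55.5]
contact_force: [-0.4, 0.4, 0.2]
position: [525.2, 101.6, 55.6]
contact_force: [-0.3, -1.1, -0.1]
position: [526.4, 101.3, 55.5]
contact_force: [-3.2, 1.1, 0.4]
```

Units first: shifts go in units of 50 mm and turns go in units of 0.05 rad. So -2 mm is -0.04, -1 mm is -0.02.

```bash
python3 jog.py '{"tx":[-0.02, -0.04, -0.04], "ty":[0, 0, 0], "tz":[0, 0, 0], "drx":[0, 0, 0], "dry":[0, 0, 0], "drz":[0, 0, 0]}' | grep -E 'pos|contact'; python3 jog.py '{"tx":[0.16, 0.5, 0.5, 0.5, 0.5, 0.5, 0.5], "ty":[0, 0, 0, 0.8, 1.6, 2.4, 2.4], "tz":[0, 0, -0.8, -1.6, -2, -2, -2], "drx":[0, 0, 0, 0, 0, 0, 0], "dry":[0, 0, 0, 0, 0, 0, 0], "drz":[0, 0, 0, 0, 0, 0, 0]}' | grep -E 'clock|pos|contact'
python3 - <<'E'
from fit import *
pin()
pv=np.array([546.0,147.8]);k=B[2];c,sn=np.cos(k),np.sin(k);M=np.array([[c,-sn],[sn,c]])
I={n:cv2.GaussianBlur(arm.get_image(n),(3,3),0).astype(float) for n in C}
for ph in np.arange(.0,1.7,.1):
    o=[]
    for n in C:
        for r,z in((25,68),(40,68),(50,77),(50,85)):
            u,v=proj(n,[*(pv+M@(r*np.array([-np.cos(ph),-np.sin(ph)]))),z])[0].round().astype(int);p=I[n][v,u];o.append((p[2]/p[0]).round(2))
    print(round(ph,2),*o)
E
```

```text
position: [526.7, 101.1, 55.2]
contact_force: [-7.4, 2.5, 3.9]
clock: 17.1
position: [514.1, 227.7, 157.3]
contact_force: [-0.6, -1.4, 0.2]
{'scene': (array([238., 209.]), array([298., 186.]), 590), 'side': (array([286., 226.]), array([386., 235.]), 1172)}
near [479.1 110.   49.2] [-6.   7.2 -7.2 -7.2]
far [681.  104.9  38.4] [-0.3  0.6 -0.4 -0.5]
centre [580.  107.5  43.8] len 202.2 yaw -0.025 board [-13.3 103. ]
0.0 1.04 1.05 1.05 1.05 3.36 3.0 2.46 2.11
0.1 1.04 1.05 1.04 1.05 3.36 2.94 2.29 2.1
0.2 1.05 1.05 1.04 1.05 3.5 2.97 2.18 2.11
0.3 1.05 1.05 1.05 1.05 3.5 2.78 2.16 2.16
0.4 1.05 1.05 1.05 1.05 3.3 2.78 2.12 2.16
0.5 1.04 1.05 1.06 1.05 3.32 2.54 2.13 2.19
0.6 1.04 1.05 1.06 1.05 2.96 2.38 2.14 2.19
0.7 1.02 1.05 1.05 1.02 2.96 2.23 2.13 2.17
0.8 1.01 1.02 1.02 1.01 2.59 2.26 2.13 2.15
0.9 1.02 1.03 1.02 0.99 2.64 2.18 2.18 2.15
1.0 1.03 1.07 1.05 0.99 2.67 2.2 2.19 2.15
1.1 1.01 1.06 1.02 1.02 2.31 2.13 2.21 2.16
1.2 1.02 1.09 1.0 1.03 2.07 2.13 2.2 2.14
1.3 1.0 1.03 0.99 1.05 1.58 2.14 2.18 2.16
1.4 0.99 1.01 1.02 1.04 1.19 1.62 2.18 2.12
1.5 0.99 0.99 1.03 1.0 1.02 1.05 1.76 1.72
1.6 0.99 1.0 1.07 1.01 1.05 1.09 1.4 1.35
```

The keeper is grey in the picture only at about 1.57 rad, and the push met a firm stop there (7 N). The pin's side-view ends haven't moved and the robot is clear.

```bash
python3 -c "
from bench import arm
print(arm.job_done())"
```

```text
the job is handed in; nothing more can be done
None
```

The pin was rolled with the fingertips into the groove and lies there, and the keeper was then pushed to its stop across it; the shakers, fork and spoon were left alone, and I handed the job in at about 17 s (no verdict was shown).

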